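# Load the washed vial rack, wells up, into the autosampler tray

### The arm

A 7-joint arm with a two-finger parallel gripper is mounted at the origin on the work surface. World frame = base frame: x ahead of the robot, y to its left, z up, the work surface at z = 0. Lengths are in mm, angles in rad, forces in N, time in s.
With the tool pointing down it reaches from about 400 to 875 mm from the base axis. Payload 4.4 kg.
Tool frame: the origin (TCP) lies at the very end of the fingers, on their centre line; the grasp point (between the pads) lies 19 mm behind it; z points along the fingers, y is the line along which they close (so a half turn about z gives the same grasp; the last joint's range is limited). The gripper opens to 85 mm and grips with 20 to 120 N. Pads are 22 mm wide; open, the fingers measure 114 mm over their backs; the gripper's body (76 mm by 85 mm) begins 54 mm behind the grasp point. The pads swing forward as they close: fully open they stand 13 mm farther back than shut.
Start: joints at [-1.233, 0.628, 0.038, 1.517, -0.027, 0.996, -0.02], TCP at [255.373, 597.748, 231.313] pointing down, gripper open.
Joint ranges: [-3.06, 3.06], [-0.37, 2.12], [-1.25, 1.32], [0.18, 2.47], [-1.1, 4.24], [0.23, 1.98], [-2.94, 2.94]. Speed limits (rad/s): [2.57, 2.57, 3.14, 3.14, 3.14, 3.14, 3.14].

### API

Orientations are given as [roll, pitch, yaw] about the fixed x, y, z axes, in that order (R = Rz(yaw) Ry(pitch) Rx(roll)).
In Python, from cell import status, get_image, ctrl, models gives the robot as it stands.
- The arm moves only by the shell command python3 -m handwheel 'ROWS' [OPENING]. ROWS is JSON, a list of rows, each an object with "delta_pos": the shift along the world's x, y, z in cm, a list of three; "yaw": the turn about the world's z in rad. A call has 1 to 10 rows; each row shifts and turns the commanded pose from where the row before left it; what a row does not reach is not made up. A row lasts 1/12 s, in which the tool goes at most 41.7 mm and 7.16 degrees, less where a joint would pass 70% of its speed; a pose out of reach is approached as far as the arm can. A call is refused whole if a number of a shift passes 4.17 or a number of a turn 0.125, either way. A call with a gripper value outside its range is refused whole. OPENING is the opening, from -1 (shut) to 1 (fully open), set as the call begins (- or left out, the last holds). The fingers move at their own pace and stop on an object; the grip force is fixed at half the most. Time passes only in rows, so rows that do not move let the fingers close. It gives the time, the measured TCP pose, the force, the opening and the grip force at its end, in the units of the state.
- status.read_state(): the state, without advancing time (a new reading comes with each control period).
- get_image(name): name is "scene" or "top"; returns a dict with "color" (480x640x3 uint8, red, green, blue), "z_map" (480x640 float32, mm along the optical axis (not along the pixel's ray), 0 where there is no reading), "fx", "fy", "cx", "cy" (pixels), "k1" (the pictures are not rectified: a ray, as slopes to the right and down, at radius r is drawn at 1 + k1 r^2 times it, then the intrinsics apply), "position" and "rotation" of the camera in the world. Camera axes: x right, y up, looking along -z (the intrinsics and any distortion apply to the point x, -y, -z); pixel columns grow to the right and rows downward; lengths in mm; the calibration is good to about 2 mm. A picture is of the moment at which its call begins.
- ctrl.finish_job(): hands the job in; it is judged then, once.
Trained networks look in a picture, given as the dict that the camera call returned (one of the last four; its "shot" number tells which), for a name from the list of things; names that differ only in an ending like _2 or _b are one class to them, and where a whole thing is asked for, a point or a joint stands for the part that bears it (a point fixed in the world has none). Each returns a list of dicts, best first, with "score" (0 to 1); they miss things now and then, are a little off and sometimes report something else, mostly with a low value. They report only what shows in the picture. A call takes as long as a camera call. They do not tell look-alikes from the thing itself.
- models.boxes_of(picture, name): "rect" ([left, top, right, bottom] in pixels, round what is visible of it).
The state is a dict: "clock": time; "qpos": joint angles; "qd": joint speeds; "tau": joint torques, N m; "eef_pos": TCP position; "tool_rot": TCP orientation; "force": force on the tool from outside, world axes, zero at the start; "torque": the same for the moment, N m; "width": finger opening in mm; "gripper_force": force on a finger pad.
Only numpy, scipy, OpenCV 4.12 (cv2) and the standard library are available. Lean on these libraries where they do the work, as an engineer would, in place of code of your own. Each camera call takes 0.05 s, during which the arm holds its last target. There are 200 camera calls.

### The job

Pull the autosampler's tray all the way out by its red tab, take the blue vial rack from the drying stand and set it gently in the tray's black-floored pocket with its wells facing up, lying flat on the pocket floor. Let go of it, then push the tray all the way in. Leave the white rack and everything else where it is.

Things in the scene. Friction and masses are not known exactly. Their poses are not given: they have to be found in the camera images.
- blue_rack: Loose blue plastic vial rack, 110 (its x) x 54 (y) x 40 mm (z), 0.2 kg. The face at +z is open with 2 x 5 square wells, the back face is closed. Origin: centre of the closed underside. Starts in either bay of the stand on one 54 mm end, underside leaning on the back plate: x steep, wells facing the stand's front, 40 degrees above level. It may lie either way round in the pocket.
- white_rack: A white rack of the same size and shape, in the other bay; stays there. Axes as for the blue rack.
- stand: Fixed steel drying stand, foot 150 x 280 x 6 mm, origin under the foot's middle, x to its back, z up. Two bays at y = +75 and -75 mm, each a back plate 70 mm wide, 110 long, reclined 40 degrees from vertical, and a 40 mm ledge square to it; they meet at x = -40, z = 40 mm. A cross bar behind the plates reaches 116 mm high.
- sampler: Fixed white autosampler. Origin on the table under the middle of its front face, x to its back, z up. Front part 130 mm deep, 280 wide, 82 high: two cheeks and between them a 170 mm wide bay under a clear roof (underside 74 mm high) into which the tray slides; behind it a tower 110 mm deep and 170 mm high.
- tray (a joint): How far the aluminium tray stands out of the sampler, m: 0 fully in, 0.12 fully out; slides towards the sampler's -x, stiff (about 2 N), stays where left.
- pocket (a point): Moves with the tray. Centre of the floor of the rectangular pocket, 26 mm above the table; x as the sampler's x, z up. The pocket is 62 mm along x and 118 mm along y, with 5 mm thick walls 12 mm high, so the rack's length lies along y. With the tray fully in it lies 50 mm behind the sampler's front face.
- tab (a point): Moves with the tray. Centre of the top of the red upright pull tab at the tray's front: 12 mm thick (x), 40 mm wide (y), 34 mm high, standing on the tray's flat plate; its top is 60 mm above the table. It stands 84 mm in front of the pocket's centre.
- beaker: Glass beaker, 64 mm across, 80 mm high, origin under its centre; bystander.
- wash_bottle: White bottle with red cap, 60 mm across, 170 mm high, origin under its centre; bystander.
- amber_bottle: Amber bottle with black cap, 68 mm across, 140 mm high, origin under its centre; bystander.
- wrench: Steel wrench lying flat, 160 mm long along its x; bystander.
- keypad: Grey hand keypad lying flat, 150 x 75 x 24 mm, origin under its centre; bystander.
- vial_block: White block holding amber vials, 100 x 160 x 70 mm, origin under its centre; bystander.
- dish: White ceramic dish, 120 mm across, 30 mm high, origin under its centre; bystander.
Mind the look-alikes: they are no part of the job. Leave any turquoise or yellow look-alike of the blue_rack alone.

How it is judged (in metres and radians):
On the way, in this order (a step that is already met when the one before it is completed fails the run):
1. the tray is pulled all the way out (over 105 of its 120 mm) (value of joint tray above 0.105 m), for 0.1 s.
2. the blue rack lies flat in the pocket, wells up, let go of, with the tray still out (over 90 mm) (x of blue_rack in the frame of pocket between -0.008 and 0.008 m and y of blue_rack in the frame of pocket between -0.008 and 0.008 m and z of blue_rack in the frame of pocket between -0.003 and 0.004 m and angle between blue_rack's own z axis and vertical below 0.07 rad and value of joint tray above 0.09 m and contact force between blue_rack and the fingers below 0.2 N), for 0.2 s.
At the end, for the whole second after the job is handed in: The tray is fully in (within 5 mm); the blue rack lies at rest in its pocket, wells up and level (within 0.07 rad), its underside on the pocket floor (within 4 mm) and centred within 8 mm; the white rack is within 20 mm and every other loose thing within 30 mm of where it started (x of blue_rack in the frame of pocket between -0.008 and 0.008 m and y of blue_rack in the frame of pocket between -0.008 and 0.008 m and z of blue_rack in the frame of pocket between -0.003 and 0.004 m and angle between blue_rack's own z axis and vertical below 0.07 rad and value of joint tray below 0.005 m and linear speed of blue_rack below 0.02 m/s and angular speed of blue_rack below 0.1 rad/s and distance of white_rack from where it was at the start of the episode below 0.02 m and distance of each of beaker, wash_bottle, amber_bottle, wrench, keypad, vial_block, dish from where it was at the start of the episode below 0.03 m); the robot touches nothing.
It fails at once if the white rack is moved by more than 20 mm (distance of white_rack from where it was at the start of the episode above 0.02 m).
It fails at once if another bystander is moved by more than 30 mm (distance of any of beaker, wash_bottle, amber_bottle, wrench, keypad, vial_block, dish from where it was at the start of the episode above 0.03 m).
It fails at once if the blue rack is rammed into the tray or the sampler (over 60 N) (contact force between blue_rack and sampler above 60 N).
It fails at once if the blue rack is dropped (out of the fingers it falls faster than 0.65 m/s, a fall of over 20 mm) (linear speed of blue_rack above 0.65 m/s and contact force between blue_rack and the fingers below 0.1 N).
It also fails if it takes over 72 s, if anything falls off the work surface, if the arm or the gripper's body presses on something with over 40 N, if the wrist force passes 120 N, or if a joint passes its speed limit or range.

## Working session

There is one attempt and no reset: what is moved stays moved. The work goes in short steps, Python scripts to look and compute and a shell command to move; the robot and the scene stay as the last step left them, time stands still between calls to the robot, and variables do not carry over. Pictures are saved under pics/ and viewed, at most 10 in all, crops included, and the job is handed in when it is done.

```bash
ls; mkdir -p pics; cat > h.py <<'E'
import numpy as np, cv2
from cell import status, get_image, ctrl, models
def cloud(p):
    h,w=p["z_map"].shape
    u,v=np.meshgrid(np.arange(w),np.arange(h))
    K=np.array([[p["fx"],0,p["cx"]],[0,p["fy"],p["cy"]],[0,0,1.]])
    q=np.stack([u,v],-1).reshape(-1,1,2).astype(float)
    s=cv2.undistortPoints(q,K,np.array([p["k1"],0,0,0,0.])).reshape(h,w,2)
    z=p["z_map"].astype(float)
    c=np.stack([s[...,0]*z,-s[...,1]*z,-z],-1)
    W=c@np.array(p["rotation"]).T+np.array(p["position"])
    W[z==0]=np.nan
    return W
def save(p,n,crop=None,f=1):
    im=p["color"][...,::-1]
    if crop: l,t,r,b=crop; im=im[t:b,l:r]
    cv2.imwrite("pics/"+n,cv2.resize(im,None,fx=f,fy=f,interpolation=cv2.INTER_CUBIC))
E
python3 - <<'E'
from h import *
print(status.read_state())
a=get_image("scene"); b=get_image("top")
save(a,"s0.png"); save(b,"t0.png")
for n,p in(("s",a),("t",b)):
    print(n,p["position"],np.round(p["rotation"],2).tolist(),p["fx"],p["k1"])
    for k in["blue_rack","stand","sampler","tab","tray"]:
        print(k,[(np.round(d["rect"]).tolist(),round(d["score"],2)) for d in models.boxes_of(p,k)][:5])
E
```

```text
pics
{'clock': 0.0, 'qpos': array([-1.23280292,  0.62934913,  0.03843796,  1.51838679, -0.02700625,
        0.99637417, -0.02001364]), 'qd': array([ 0.00193253, -0.00186777,  0.0001298 , -0.00082267,  0.00101189,
        0.0022139 ,  0.00084572]), 'tau': array([ 2.10502481e-04, -5.63405156e+01,  1.22618202e+00, -1.93450177e+01,
        1.10082608e-02,  1.04660302e-02,  1.87819978e-05]), 'eef_pos': array([255.10128547, 597.12824681, 230.38111733]), 'tool_rot': array([-3.13959316e+00,  1.99576466e-05,  2.73778503e+00]), 'force': array([-0.08243489, -0.32436474, -0.6643093 ]), 'torque': array([-0.01379358,  0.04162909,  0.00216285]), 'gripper_force': 0.0, 'width': 85.60200631791812}
s [1821.69602535   31.68717531  932.31007001] [0.98, 0.02, 1.59] 593.9955003608192 -0.11872165052668415
blue_rack [([230.0, 231.0, 269.0, 255.0], 0.82), ([207.0, 309.0, 257.0, 340.0], 0.78), ([107.0, 253.0, 149.0, 280.0], 0.4)]
stand []
sampler [([362.0, 247.0, 495.0, 348.0], 0.66)]
tab [([248.0, 242.0, 271.0, 254.0], 0.36)]
tray [([191.0, 217.0, 242.0, 231.0], 0.71)]
t [ 281.01894085   17.24568774 1553.87318025] [0.17, -0.01, -1.56] 618.946697733339 -0.13819948689467015
blue_rack [([380.0, 181.0, 408.0, 226.0], 0.81), ([385.0, 125.0, 431.0, 159.0], 0.73), ([388.0, 265.0, 438.0, 290.0], 0.72)]
stand [([362.0, 173.0, 474.0, 236.0], 0.72)]
sampler [([174.0, 95.0, 295.0, 244.0], 0.95)]
tab [([199.0, 203.0, 259.0, 245.0], 0.59)]
tray [([198.0, 207.0, 262.0, 240.0], 0.68)]
```

```bash
sed -i 's/^import numpy.*/&\nfrom scipy.spatial.transform import Rotation as Rot/; s/c@np.array(p\["rotation"\]).T/c@Rot.from_euler("xyz",p["rotation"]).as_matrix().T/' h.py
```

```text
(no output)
```

View pics/s0.png

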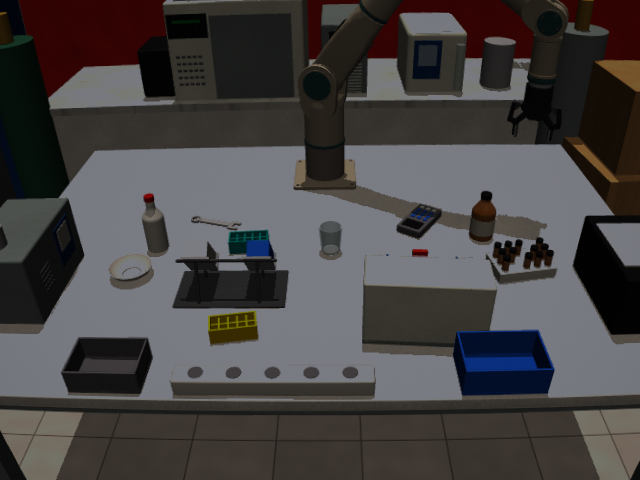

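View pics/t0.png

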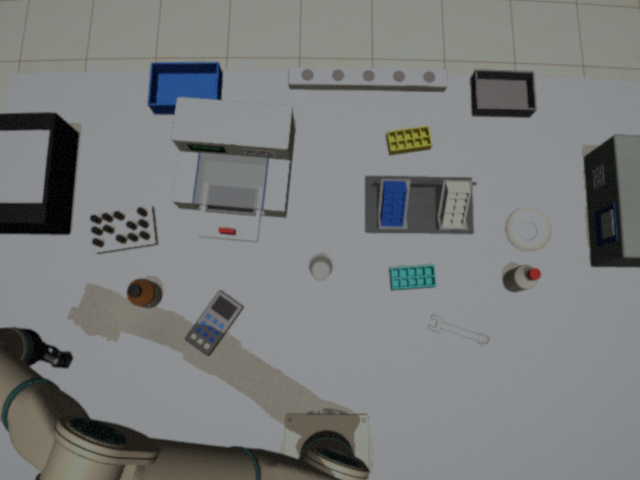

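Top view: blue rack in the stand at (393,204), white rack at (455,203). Look-alikes: turquoise rack (413,277), yellow rack (409,139), blue bin (185,88). I choose (393,204). The red tab is at (227,231) and the sampler opens toward the robot.

```bash
python3 - <<'E'
from h import *
np.set_printoptions(precision=1,suppress=True)
p=get_image("top"); W=cloud(p); save(p,"t1.png",(350,150,490,300),4)
hsv=cv2.cvtColor(p["color"],cv2.COLOR_RGB2HSV)
def reg(l,t,r,b):
    m=np.zeros(W.shape[:2],bool); m[t:b,l:r]=1; return m
def rect(m,n):
    P=W[m&np.isfinite(W[...,2])]
    r=cv2.minAreaRect(P[:,:2].astype(np.float32)); print(n,len(P),r,"z",np.percentile(P[:,2],[2,50,98]),"mean",P.mean(0)); return P
Z=W[...,2]
rect(reg(165,85,310,175)&(Z>163)&(Z<177),"tower top")
rect(reg(165,130,310,220)&(Z>78)&(Z<88),"front top")
red=(hsv[...,1]>120)&((hsv[...,0]<10)|(hsv[...,0]>170))
rect(reg(200,215,260,245)&red,"tab"); 
rect(reg(355,165,485,245)&(Z>3)&(Z<10),"foot")
blue=(hsv[...,0]>105)&(hsv[...,0]<130)&(hsv[...,1]>120)
B=rect(reg(370,170,415,235)&blue,"blue")
wr=reg(435,170,475,235)&(hsv[...,2]>110)&(Z>45)
P=rect(wr,"white")
rect(reg(355,165,485,245)&(Z>40),"stand high")
print("blue bbox",B.min(0),B.max(0))
# face plane: rim points
for n,P in(("blue",B),("white",P)):
    best=None
    rng=np.random.default_rng(0)
    for _ in range(400):
        a=P[rng.choice(len(P),3,False)]; nn=np.cross(a[1]-a[0],a[2]-a[0])
        if np.linalg.norm(nn)<1: continue
        nn/=np.linalg.norm(nn); nn*=np.sign(nn[2]); k=abs((P-a[0])@nn)<2
        if best is None or k.sum()>best[0]: best=(k.sum(),nn,k)
    Q=P[best[2]]; c=Q.mean(0); nn=np.linalg.svd(Q-c)[2][2]; nn*=np.sign(nn[2])
    up=np.array([0,0,1])-nn*nn[2]; up/=np.linalg.norm(up); s=np.cross(up,nn)
    a=(Q-c)@up; b=(Q-c)@s
    print(n,len(Q),"normal",np.round(nn,3),"elev",np.degrees(np.arcsin(nn[2])),"az",np.degrees(np.arctan2(-nn[1],-nn[0])),"ext",np.percentile(a,[0,100]),np.percentile(b,[0,100]),"facecentre",c+up*(a.min()+a.max())/2+s*(b.min()+b.max())/2)
E
```

```text
tower top 5010 ((784.8031005859375, 234.397705078125), (279.9704284667969, 112.27375793457031), 85.38707733154297) z [163.9 169.3 175.1] mean [783.4 232.7 169.4]
front top 4921 ((698.2022705078125, 241.68890380859375), (282.2605895996094, 198.63650512695312), 85.94027709960938) z [78.2 82.  87.1] mean [666.  244.2  82.1]
tab 71 ((545.4736938476562, 252.897216796875), (37.08405303955078, 9.415529251098633), 85.55461120605469) z [39.9 58.8 67.1] mean [544.4 252.1  57.4]
foot 2622 ((628.9638671875, -234.43031311035156), (210.24021911621094, 337.8193054199219), 0.45657408237457275) z [3.1 5.5 9.7] mean [ 622.  -219.8    5.8]
blue 1006 ((608.7926635742188, -152.6234130859375), (99.3534164428711, 52.736900329589844), 0.04692267253994942) z [ 52.8 105.1 149. ] mean [ 607.4 -153.1  103.7]
white 1008 ((608.1700439453125, -307.9231872558594), (106.36634826660156, 65.37873077392578), 0.2599939703941345) z [ 53.5 107.5 148.6] mean [ 606.4 -305.5  104.1]
stand high 2941 ((608.5926513671875, -231.52114868164062), (109.83633422851562, 243.87225341796875), 0.801065981388092) z [ 48.5 104.3 148. ] mean [ 610.  -228.3  100.4]
blue bbox [ 559.1 -179.    44.6] [ 658.5 -126.2  155.7]
blue 171 normal [-0.7 -0.2  0.6] elev 38.7997693674108 az 18.457093659568084 ext [-58.6  53.6] [-33.4  35.6] facecentre [ 599.  -153.5  104.8]
white 196 normal [-0.7 -0.2  0.7] elev 41.169512535291446 az 19.153593414116337 ext [-59.1  62.1] [-33.8  43.9] facecentre [ 597.8 -304.2  103. ]
```

View pics/t1.png

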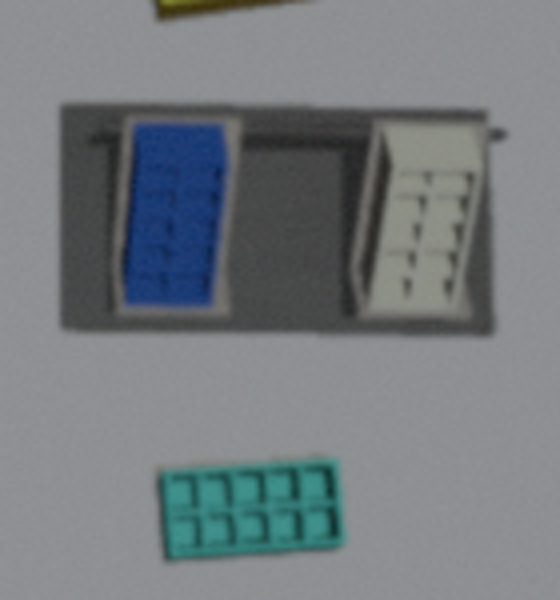

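The crop shows the blue rack in the left bay, leaning with its wells toward the robot, at about (393,204) in the full picture, so the choice is confirmed. Stand: about (629,-229), yaw about 0. Sampler yaw: about -0.08. Tab: about (545,253).

```bash
python3 -m handwheel '[{"delta_pos":[2.4,-2.9,0],"yaw":0.11},{"delta_pos":[2.4,-2.9,0],"yaw":0.11},{"delta_pos":[2.4,-2.9,0],"yaw":0.104},{"delta_pos":[2.4,-2.9,0],"yaw":0},{"delta_pos":[2.4,-2.9,0],"yaw":0},{"delta_pos":[2.4,-2.9,0],"yaw":0},{"delta_pos":[2.4,-2.9,0],"yaw":0},{"delta_pos":[2.4,-2.9,0],"yaw":0},{"delta_pos":[2.4,-2.9,0],"yaw":0},{"delta_pos":[2.4,-2.9,0],"yaw":0}]' 1
python3 -m handwheel '[{"delta_pos":[2.5,-2.7,0],"yaw":0},{"delta_pos":[2.5,-2.7,0],"yaw":0},{"delta_pos":[0,0,-3],"yaw":0},{"delta_pos":[0,0,-3],"yaw":0},{"delta_pos":[0,0,-3],"yaw":0},{"delta_pos":[0,0,0],"yaw":0},{"delta_pos":[0,0,0],"yaw":0}]'
```

```text
clock: 1.48
eef_pos: [496.4, 306.2, 231.6]
tool_rot: [3.141, 0.0, 3.062]
force: [0.9, 1.0, 0.6]
width: 85.6
gripper_force: 0.0
clock: 2.07
eef_pos: [544.5, 253.3, 140.4]
tool_rot: [-3.14, -0.003, 3.062]
force: [0.7, 0.9, 0.7]
width: 85.3
gripper_force: 0.0
```

```bash
python3 -m handwheel '[{"delta_pos":[0,0,-2.5],"yaw":0},{"delta_pos":[0,0,-2.5],"yaw":0},{"delta_pos":[0,0,-2.5],"yaw":0},{"delta_pos":[0,0,-2],"yaw":0},{"delta_pos":[0,0,-1.2],"yaw":0},{"delta_pos":[0,0,0],"yaw":0}]'
python3 -m handwheel '[{"delta_pos":[0,0,0],"yaw":0},{"delta_pos":[0,0,0],"yaw":0},{"delta_pos":[0,0,0],"yaw":0},{"delta_pos":[0,0,0],"yaw":0},{"delta_pos":[0,0,0],"yaw":0},{"delta_pos":[0,0,0],"yaw":0},{"delta_pos":[0,0,0],"yaw":0},{"delta_pos":[0,0,0],"yaw":0}]' -1
```

```text
clock: 2.57
eef_pos: [545.1, 253.9, 33.7]
tool_rot: [-3.141, -0.001, 3.062]
force: [-0.9, -0.4, 0.5]
width: 85.4
gripper_force: 0.0
clock: 3.23
eef_pos: [546.6, 252.9, 36.2]
tool_rot: [-3.141, 0.002, 3.061]
force: [-0.9, -2.2, 8.3]
width: 38.9
gripper_force: 62.2
```

```bash
python3 -m handwheel '[{"delta_pos":[-0.5,0.04,0.2],"yaw":0},{"delta_pos":[-1.1,0.09,0],"yaw":0},{"delta_pos":[-1.3,0.1,0],"yaw":0},{"delta_pos":[-1.3,0.1,0],"yaw":0},{"delta_pos":[-1.3,0.1,0],"yaw":0},{"delta_pos":[-1.3,0.1,0],"yaw":0},{"delta_pos":[-1.2,0.1,0],"yaw":0},{"delta_pos":[-1.0,0.08,0],"yaw":0},{"delta_pos":[-0.8,0.06,0],"yaw":0},{"delta_pos":[0,0,0],"yaw":0}]'
python3 -m handwheel '[{"delta_pos":[-0.15,0.01,0],"yaw":0},{"delta_pos":[-0.15,0.01,0],"yaw":0},{"delta_pos":[0,0,0],"yaw":0}]'
```

```text
clock: 4.07
eef_pos: [448.0, 260.6, 36.3]
tool_rot: [-3.141, 0.002, 3.061]
force: [4.1, -2.4, -8.1]
width: 38.4
gripper_force: 65.6
clock: 4.32
eef_pos: [448.0, 260.6, 36.3]
tool_rot: [3.141, 0.006, 3.06]
force: [10.2, -3.4, -13.0]
width: 38.6
gripper_force: 65.2
```

```bash
python3 -m handwheel '[{"delta_pos":[0.3,-0.03,0],"yaw":0},{"delta_pos":[0,0,0],"yaw":0},{"delta_pos":[0,0,0],"yaw":0},{"delta_pos":[0,0,0],"yaw":0},{"delta_pos":[0,0,3],"yaw":0},{"delta_pos":[0,0,4],"yaw":0},{"delta_pos":[0,0,4],"yaw":0},{"delta_pos":[0,0,4],"yaw":0},{"delta_pos":[0,0,4],"yaw":0},{"delta_pos":[0,-3,0],"yaw":0}]' 1
python3 - <<'E'
from h import *
np.set_printoptions(precision=1,suppress=True)
p=get_image("top"); W=cloud(p)
K=np.array([[p["fx"],0,p["cx"]],[0,p["fy"],p["cy"]],[0,0,1.]])
R=Rot.from_euler("xyz",p["rotation"]).as_matrix(); o=np.array(p["position"])
def at(px,z):
    s=cv2.undistortPoints(np.array(px,float).reshape(-1,1,2),K,np.array([p["k1"],0,0,0,0.])).reshape(-1,2)
    d=np.c_[s[:,0],-s[:,1],-np.ones(len(s))]@R.T
    return o+d*((z-o[2])/d[:,2])[:,None]
# foot outline: dark region
g=cv2.cvtColor(p["color"],cv2.COLOR_RGB2GRAY); m=np.zeros_like(g); m[165:245,350:490]=1
hsv=cv2.cvtColor(p["color"],cv2.COLOR_RGB2HSV)
dark=((g<100)&(m>0)).astype(np.uint8)
edge=at([[c,np.nonzero(dark[:,c])[0].max()+.5] for c in range(372,468,4)],6)
f=np.polyfit(edge[:,1],edge[:,0],1); print("front edge x at -229",np.polyval(f,-229),"slope",f[0], "res",np.std(edge[:,0]-np.polyval(f,edge[:,1])))
le=at([[np.nonzero(dark[r])[0].min()-.5,r] for r in range(185,230,4)],6); re=at([[np.nonzero(dark[r])[0].max()+.5,r] for r in range(190,230,4)],6)
print("left",np.median(le,0),np.polyfit(le[:,0],le[:,1],1)[0],"right",np.median(re,0))
blue=(hsv[...,0]>105)&(hsv[...,0]<130)&(hsv[...,1]>120)&(m>0); blue[:,430:]=0
# lateral edges of rack by row using face-plane height
rr=[];
for r in range(184,224,3):
    c=np.nonzero(blue[r])[0]; z=np.nanmedian(W[r,c,2]); x=np.nanmedian(W[r,c,0])
    zz=150-(627-x+2)*1.19 if 0 else z
    a=at([[c.min()-.5,r],[c.max()+.5,r]],zz); rr.append([x,zz,a[0,1],a[1,1]])
print(np.array(rr))
Z=W[...,2]; m2=np.zeros_like(dark,bool); m2[180:290,170:300]=1
fl=m2&(g<70)&(Z>15)&(Z<36); P=W[fl]; print("pocket floor",len(P),cv2.minAreaRect(P[:,:2].astype(np.float32)),np.median(P,0))
hh=m2&(hsv[...,1]>120)&((hsv[...,0]<10)|(hsv[...,0]>170)); print("tab",np.nanmean(W[hh],0))
save(p,"t2.png")
E
```

```text
clock: 5.15
eef_pos: [450.7, 240.2, 234.0]
tool_rot: [3.128, 0.012, 3.07]
force: [2.7, 1.8, -0.9]
width: 85.3
gripper_force: 0.0
front edge x at -229 553.0557929335574 slope -0.0015440136859990385 res 0.7373119655279876
left [618.3 -90.6   6. ] -0.0024422954101700057 right [ 619.2 -369.     6. ]
[[ 647.5  132.4 -127.1 -179.5]
 [ 638.2  139.3 -126.3 -178.4]
 [ 629.2  147.  -125.5 -179.6]
 [ 627.9  121.3 -125.6 -180.7]
 [ 618.8  128.9 -124.8 -179.5]
 [ 617.6  103.9 -127.3 -182.9]
 [ 608.6  110.8 -126.5 -179.4]
 [ 606.6   87.  -126.4 -182.5]
 [ 597.4   94.8 -125.6 -181.4]
 [ 595.6   67.6 -128.2 -182.5]
 [ 586.3   75.5 -124.9 -181.3]
 [ 577.9   82.  -124.2 -180.3]
 [ 574.9   58.8 -126.4 -180.9]
 [ 566.1   65.6 -128.2 -179.9]]
pocket floor 761 ((552.9548950195312, 245.06643676757812), (272.4604797363281, 115.85956573486328), 89.7551498413086) [539.7 233.5  26.2]
tab [431.4 176.7 343.3]
```

View pics/t2.png

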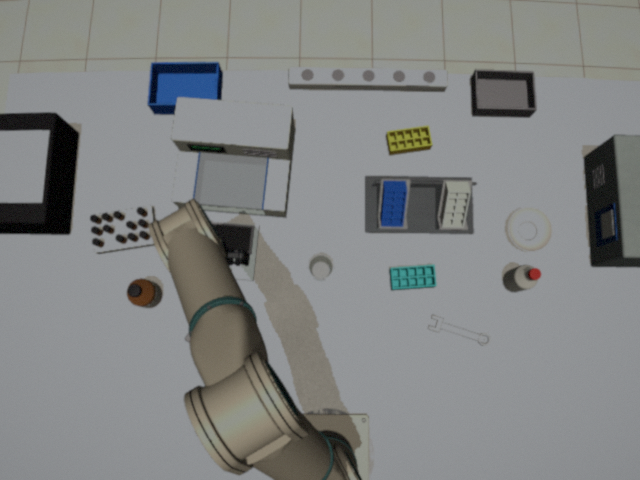

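Top view: the tray is out (pocket dark near (237,238)), the beaker is at (320,267), the stand is unobstructed, and the arm's shadow falls on the free table. Now the blue rack.

```bash
python3 -m handwheel '[{"delta_pos":[1.5,-3.8,0],"yaw":0.04},{"delta_pos":[1.5,-3.8,0],"yaw":0.04},{"delta_pos":[1.5,-3.8,0],"yaw":0},{"delta_pos":[1.5,-3.8,0],"yaw":0},{"delta_pos":[1.5,-3.8,0],"yaw":0},{"delta_pos":[1.5,-3.8,0],"yaw":0},{"delta_pos":[1.5,-3.8,0],"yaw":0},{"delta_pos":[1.5,-3.8,0],"yaw":0},{"delta_pos":[1.5,-3.8,0],"yaw":0},{"delta_pos":[1.5,-3.8,0],"yaw":0}]'
python3 -m handwheel '[{"delta_pos":[0,0,0],"yaw":0},{"delta_pos":[0,0,0],"yaw":0},{"delta_pos":[0,0,0],"yaw":0}]'
```

```text
clock: 6.03
eef_pos: [596.9, -150.0, 225.7]
tool_rot: [3.141, -0.002, -3.141]
force: [1.8, 0.8, -0.1]
width: 85.4
gripper_force: 0.0
clock: 6.28
eef_pos: [596.5, -147.7, 225.5]
tool_rot: [3.14, -0.002, -3.142]
force: [0.3, 1.0, 0.6]
width: 85.5
gripper_force: 0.0
```

```bash
python3 -m handwheel '[{"delta_pos":[0.95,-0.6,0],"yaw":0},{"delta_pos":[0,0,-3],"yaw":0},{"delta_pos":[0,0,-3],"yaw":0},{"delta_pos":[0,0,-3],"yaw":0},{"delta_pos":[0,0,-2],"yaw":0},{"delta_pos":[0,0,-1.3],"yaw":0},{"delta_pos":[0,0,-0.7],"yaw":0},{"delta_pos":[0,0,0],"yaw":0}]'
python3 -m handwheel '[{"delta_pos":[0,0,0],"yaw":0},{"delta_pos":[0,0,0],"yaw":0},{"delta_pos":[0,0,0],"yaw":0},{"delta_pos":[0,0,0],"yaw":0},{"delta_pos":[0,0,0],"yaw":0},{"delta_pos":[0,0,0],"yaw":0},{"delta_pos":[0,0,0],"yaw":0}]' -1
```

```text
clock: 6.95
eef_pos: [605.5, -152.2, 94.8]
tool_rot: [3.14, -0.004, -3.139]
force: [-0.2, 0.6, 0.7]
width: 85.3
gripper_force: 0.0
clock: 7.53
eef_pos: [607.8, -154.6, 98.0]
tool_rot: [-3.141, 0.002, -3.141]
force: [-1.2, 0.2, 6.3]
width: 53.0
gripper_force: 63.9
```

```bash
python3 -m handwheel '[{"delta_pos":[-0.8,0,0.7],"yaw":0},{"delta_pos":[-0.8,0,0.7],"yaw":0},{"delta_pos":[-0.8,0,0.7],"yaw":0},{"delta_pos":[0,0,3],"yaw":0},{"delta_pos":[0,0,3],"yaw":0},{"delta_pos":[0,0,3],"yaw":0},{"delta_pos":[0.4,3,0],"yaw":0},{"delta_pos":[0.4,3.5,0],"yaw":0},{"delta_pos":[0.4,3.5,0],"yaw":0},{"delta_pos":[0.4,3.5,0],"yaw":0}]'
python3 -m handwheel '[{"delta_pos":[0,1.5,0],"yaw":0},{"delta_pos":[0,0,0],"yaw":0},{"delta_pos":[0,0,0],"yaw":0}]'
python3 - <<'E'
from h import *
np.set_printoptions(precision=1,suppress=True)
p=get_image("scene"); W=cloud(p)
hsv=cv2.cvtColor(p["color"],cv2.COLOR_RGB2HSV)
b=(hsv[...,0]>105)&(hsv[...,0]<130)&(hsv[...,1]>120)&np.isfinite(W[...,2])&(abs(W[...,1])<60)&(W[...,0]>450)&(W[...,0]<720)
P=W[b]; print(len(P),np.percentile(P,[1,50,99],axis=0)); r,c=np.nonzero(b); print(c.min(),r.min(),c.max(),r.max())
save(p,"s1.png",(220,120,460,320),3); print(status.read_state()["qpos"])
E
```

```text
clock: 8.37
eef_pos: [596.6, -19.1, 207.6]
tool_rot: [-3.141, -0.003, 3.14]
force: [0.1, -0.2, -2.2]
width: 52.9
gripper_force: 64.0
clock: 8.62
eef_pos: [597.0, -4.0, 207.2]
tool_rot: [-3.141, -0.003, -3.139]
force: [1.2, -1.9, -1.3]
width: 52.7
gripper_force: 64.0
466 [[587.3 -28.5 158.8]
 [633.5  -3.1 242.4]
 [650.9  24.6 258. ]]
307 163 334 227
[-0.   0.6 -0.   1.7  0.   0.9  1.5]
```

View pics/s1.png

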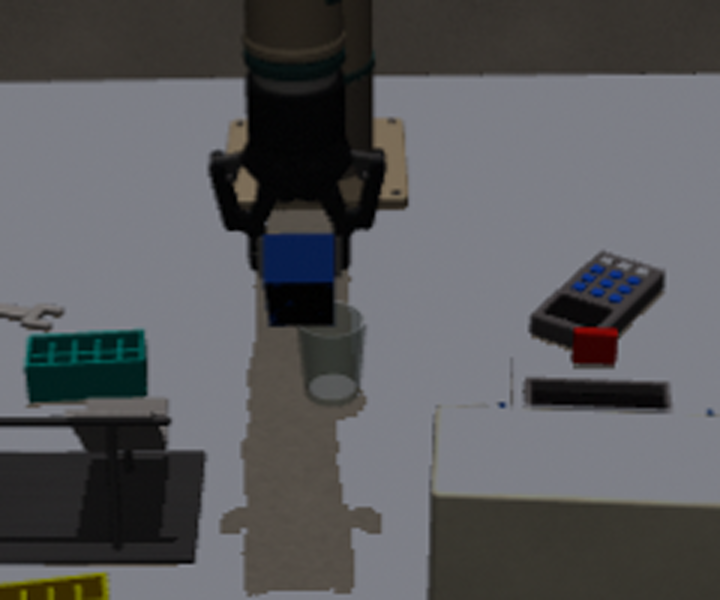

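Scene crop: the rack is held, tilted as it was in the stand (blue at crop (300,280)), with clear table beneath. Next I lower it until its lower edge touches the table, then tip it flat.

```bash
python3 -m handwheel '[{"delta_pos":[0,0,-3],"yaw":0},{"delta_pos":[0,0,-3],"yaw":0},{"delta_pos":[0,0,-3],"yaw":0},{"delta_pos":[0,0,-2.5],"yaw":0},{"delta_pos":[0,0,-1.7],"yaw":0},{"delta_pos":[0,0,-0.8],"yaw":0},{"delta_pos":[0,0,-0.5],"yaw":0},{"delta_pos":[0,0,-0.3],"yaw":0},{"delta_pos":[0,0,-0.3],"yaw":0},{"delta_pos":[0,0,0],"yaw":0}]'
python3 -m handwheel '[{"delta_pos":[0.4,0,-0.2],"yaw":0},{"delta_pos":[0.5,0,-0.2],"yaw":0},{"delta_pos":[0.5,0,-0.2],"yaw":0},{"delta_pos":[0.4,0,-0.2],"yaw":0},{"delta_pos":[0.4,0,-0.2],"yaw":0},{"delta_pos":[0,0,0],"yaw":0}]'
```

```text
clock: 9.5
eef_pos: [599.6, -5.6, 57.7]
tool_rot: [-3.141, 0.002, 3.141]
force: [-1.3, -1.6, 1.1]
width: 53.2
gripper_force: 64.4
clock: 10.0
eef_pos: [622.0, -5.5, 48.4]
tool_rot: [-3.141, 0.002, 3.141]
force: [-2.0, -1.6, 7.7]
width: 53.1
gripper_force: 64.0
```

```bash
python3 -m handwheel '[{"delta_pos":[0.4,0,-0.3],"yaw":0},{"delta_pos":[0.5,0,-0.3],"yaw":0},{"delta_pos":[0.4,0,-0.3],"yaw":0},{"delta_pos":[0.4,0,-0.4],"yaw":0},{"delta_pos":[0.4,0,-0.4],"yaw":0},{"delta_pos":[0.3,0,-0.4],"yaw":0},{"delta_pos":[0,0,0],"yaw":0}]'
python3 -m handwheel '[{"delta_pos":[0.3,0,-0.3],"yaw":0},{"delta_pos":[0.2,0,-0.3],"yaw":0},{"delta_pos":[0.2,0,-0.3],"yaw":0},{"delta_pos":[0.1,0,-0.2],"yaw":0},{"delta_pos":[0,0,-0.2],"yaw":0},{"delta_pos":[0,0,0],"yaw":0},{"delta_pos":[0,0,0],"yaw":0}]'
```

```text
clock: 10.58
eef_pos: [646.8, -5.5, 27.1]
tool_rot: [-3.141, 0.003, 3.141]
force: [0.2, -0.4, 5.5]
width: 53.1
gripper_force: 63.8
clock: 11.17
eef_pos: [655.2, -5.5, 14.6]
tool_rot: [-3.141, 0.005, 3.142]
force: [1.4, -2.1, 4.6]
width: 52.7
gripper_force: 64.2
```

```bash
python3 -m handwheel '[{"delta_pos":[0,0,-0.2],"yaw":0},{"delta_pos":[0,0,-0.2],"yaw":0},{"delta_pos":[0,0,0],"yaw":0}]'
python3 - <<'E'
from h import *
p=get_image("scene"); W=cloud(p); t=get_image("top"); T=cloud(t)
for n,q,V in(("s",p,W),("t",t,T)):
    hsv=cv2.cvtColor(q["color"],cv2.COLOR_RGB2HSV)
    b=(hsv[...,0]>105)&(hsv[...,0]<130)&(hsv[...,1]>120)&np.isfinite(V[...,2])&(abs(V[...,1])<60)&(V[...,0]>450)&(V[...,0]<760)
    P=V[b]; print(n,len(P),np.round(np.percentile(P,[1,50,99],axis=0),1).tolist() if len(P) else 0)
save(p,"s2.png",(260,150,400,290),4)
E
```

```text
clock: 11.42
eef_pos: [656.3, -5.6, 12.5]
tool_rot: [-3.141, 0.007, 3.142]
force: [-1.0, -1.3, 16.6]
width: 53.1
gripper_force: 65.7
s 735 [[584.2, -31.4, 1.0], [667.4, -4.9, 27.5], [695.6, 22.6, 88.9]]
t 0 0
```

View pics/s2.png

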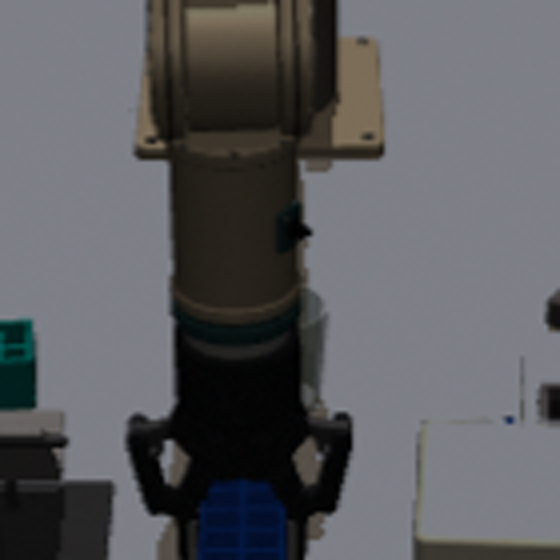

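Scene crop: the rack lies wells up in the fingers (wells visible at crop (240,520)). I let go so that it rests level, clear the view, and measure rack and pocket.

```bash
python3 -m handwheel '[{"delta_pos":[0,0,0.2],"yaw":0},{"delta_pos":[0,0,0],"yaw":0},{"delta_pos":[0,0,0],"yaw":0},{"delta_pos":[0,0,0],"yaw":0},{"delta_pos":[0,0,2],"yaw":0},{"delta_pos":[0,0,4],"yaw":0},{"delta_pos":[0,0,4],"yaw":0},{"delta_pos":[0,0,4],"yaw":0},{"delta_pos":[0,0,4],"yaw":0},{"delta_pos":[-3,-1,1],"yaw":0}]' 1
python3 -m handwheel '[{"delta_pos":[-3,-2.5,0],"yaw":0},{"delta_pos":[-3,-2.5,0],"yaw":0},{"delta_pos":[-3,-2.5,0],"yaw":0},{"delta_pos":[-3,-2.5,0],"yaw":0},{"delta_pos":[-3,-2.5,0],"yaw":0},{"delta_pos":[-2,-3,0],"yaw":0},{"delta_pos":[-2,-3,0],"yaw":0},{"delta_pos":[0,-3,0],"yaw":0},{"delta_pos":[0,0,0],"yaw":0}]'
python3 - <<'E'
from h import *
t=get_image("top"); T=cloud(t)
hsv=cv2.cvtColor(t["color"],cv2.COLOR_RGB2HSV); g=hsv[...,2]; Z=T[...,2]
b=(hsv[...,0]>105)&(hsv[...,0]<130)&(hsv[...,1]>120)&np.isfinite(Z)&(abs(T[...,1])<70)&(T[...,0]>450)&(T[...,0]<760)
P=T[b]; print("rack",len(P),np.round(np.percentile(P,[1,50,99],axis=0),1).tolist(),cv2.minAreaRect(P[:,:2].astype(np.float32)))
m=np.zeros_like(b); m[195:290,180:290]=1
f=m&(g<75)&(Z>18)&(Z<40); n,l,s,c=cv2.connectedComponentsWithStats(f.astype(np.uint8))
for i in range(1,n):
    if s[i,4]>150:
        Q=T[l==i]; print("floor",s[i],cv2.minAreaRect(Q[:,:2].astype(np.float32)),np.median(Q,0))
r=m&(hsv[...,1]>120)&((hsv[...,0]<10)|(hsv[...,0]>170)); Q=T[r]; print("tab",len(Q),np.nanmedian(Q,0),cv2.minAreaRect(Q[:,:2].astype(np.float32)))
save(t,"t3.png",(160,100,440,310),2.5)
E
```

```text
clock: 12.35
eef_pos: [631.7, -11.6, 207.2]
tool_rot: [3.139, 0.018, -3.138]
force: [2.3, -0.6, 1.2]
width: 85.3
gripper_force: 0.0
clock: 13.1
eef_pos: [431.1, -236.5, 200.5]
tool_rot: [-3.137, 0.0, 3.133]
force: [1.1, 0.5, 1.5]
width: 85.4
gripper_force: 0.0
rack 813 [[580.6, -27.8, -3.1], [637.1, -4.2, 17.3], [687.6, 20.2, 43.7]] ((634.0443115234375, -3.673032760620117), (109.44400024414062, 48.620914459228516), 0.11180868744850159)
floor [ 203  224   48   27 1081] ((533.4061889648438, 257.381591796875), (117.94831085205078, 60.819881439208984), 85.45446014404297) [533.37449789 256.90335995  25.99918242]
tab 66 [446.75487057 258.87881143  58.92647807] ((446.54632568359375, 259.8756103515625), (10.24308967590332, 35.41910171508789), 0.22892993688583374)
```

View pics/t3.png

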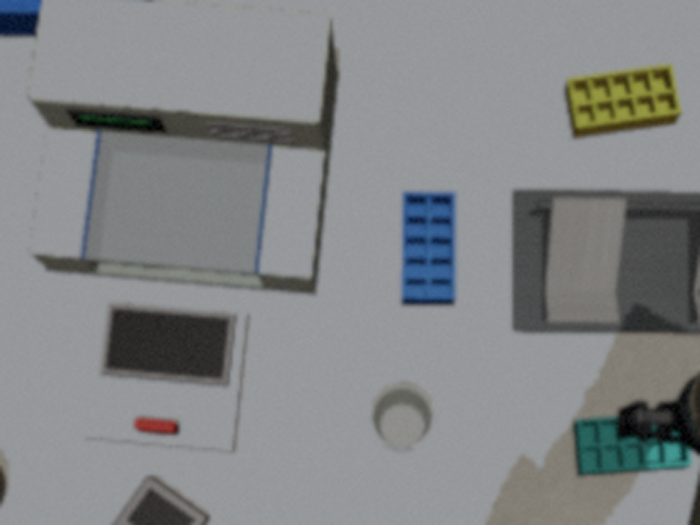

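Top crop: the blue rack lies flat, wells up, at crop (430,248). The pocket is at (170,343), the tab at (157,426), and the beaker is untouched at (402,415). Next, a sharper edge fit of rack and pocket.

```bash
cat >> h.py <<'E'
def at(p,px,z):
    K=np.array([[p["fx"],0,p["cx"]],[0,p["fy"],p["cy"]],[0,0,1.]])
    s=cv2.undistortPoints(np.array(px,float).reshape(-1,1,2),K,np.array([p["k1"],0,0,0,0.])).reshape(-1,2)
    d=np.c_[s[:,0],-s[:,1],-np.ones(len(s))]@Rot.from_euler("xyz",p["rotation"]).as_matrix().T
    o=np.array(p["position"]); return o+d*((z-o[2])/d[:,2])[:,None]
def edges(p,m,zs,tr=6):
    "mean mid-edge points of mask m: top,bottom rows, left,right columns, at heights zs, and yaw of the top edge"
    r,c=np.nonzero(m); C=np.arange(c.min()+tr,c.max()-tr+1); R=np.arange(r.min()+tr,r.max()-tr+1)
    e=[at(p,[[k,np.nonzero(m[:,k])[0].min()-.5] for k in C],zs[0]),at(p,[[k,np.nonzero(m[:,k])[0].max()+.5] for k in C],zs[1]),
       at(p,[[np.nonzero(m[k])[0].min()-.5,k] for k in R],zs[2]),at(p,[[np.nonzero(m[k])[0].max()+.5,k] for k in R],zs[3])]
    for n,q in zip(("top","bottom","left","right"),e):
        lx=n in("top","bottom"); print(n,np.round(np.median(q,0),1),"slope",np.round(np.polyfit(q[:,1],q[:,0],1)[0] if lx else np.polyfit(q[:,0],q[:,1],1)[0],3))
def comp(m):
    n,l,s,c=cv2.connectedComponentsWithStats(cv2.morphologyEx(m.astype(np.uint8),cv2.MORPH_CLOSE,np.ones((3,3)))); return l==1+np.argmax(s[1:,4])
E
python3 - <<'E'
from h import *
t=get_image("top"); hsv=cv2.cvtColor(t["color"],cv2.COLOR_RGB2HSV); g=hsv[...,2].astype(int)
m=np.zeros(g.shape,bool); m[165:235,312:352]=1
b=comp(m&(hsv[...,1]>100)&(hsv[...,0]>100)&(hsv[...,0]<130)); print("rack"); edges(t,b,(40,0,40,40))
print("end column values",g[200:226,331].tolist())
m[:]=0; m[215:260,195:265]=1
print("pocket"); edges(t,comp(m&(g<100)),(26,38,26,38)); print(g[215:260,230].tolist())
E
```

```text
rack
top [688.8  -3.8  40. ] slope -0.011
bottom [583.4  -5.2   0. ] slope -0.011
left [631.5  22.1  40. ] slope 0.005
right [632.1 -30.6  40. ] slope 0.004
end column values [148, 149, 146, 138, 131, 136, 144, 150, 153, 152, 149, 142, 133, 135, 145, 150, 148, 147, 143, 118, 74, 76, 125, 152, 156, 156]
pocket
top [565.6 258.1  26. ] slope 0.075
bottom [499.8 254.   38. ] slope 0.08
left [532.9 317.8  26. ] slope -0.094
right [532.2 195.2  38. ] slope -0.084
[154, 154, 155, 156, 155, 155, 154, 148, 133, 117, 89, 57, 43, 45, 44, 39, 48, 44, 42, 43, 44, 45, 46, 45, 43, 45, 47, 47, 44, 45, 48, 46, 45, 46, 65, 96, 108, 116, 140, 151, 156, 154, 154, 157, 154]
```

```bash
python3 -m handwheel '[{"delta_pos":[2.56,2.89,0],"yaw":0},{"delta_pos":[2.56,2.89,0],"yaw":0},{"delta_pos":[2.56,2.89,0],"yaw":0},{"delta_pos":[2.56,2.89,0],"yaw":0},{"delta_pos":[2.56,2.89,0],"yaw":0},{"delta_pos":[2.56,2.89,0],"yaw":0},{"delta_pos":[2.56,2.89,0],"yaw":0},{"delta_pos":[2.56,2.89,0],"yaw":0},{"delta_pos":[0,0,0],"yaw":0},{"delta_pos":[0,0,0],"yaw":0}]'
```

```text
clock: 14.03
eef_pos: [638.1, 7.3, 199.3]
tool_rot: [3.139, -0.001, -3.134]
force: [-0.4, -1.1, -0.0]
width: 85.3
gripper_force: 0.0
```

```bash
python3 -m handwheel '[{"delta_pos":[-0.2,-1.2,-1],"yaw":0},{"delta_pos":[0,0,-3.3],"yaw":0},{"delta_pos":[0,0,-3.5],"yaw":0},{"delta_pos":[0,0,-3.5],"yaw":0},{"delta_pos":[0,0,-3],"yaw":0},{"delta_pos":[0,0,-2],"yaw":0},{"delta_pos":[0,0,-1.5],"yaw":0},{"delta_pos":[0,0,-0.5],"yaw":0},{"delta_pos":[0,0,0],"yaw":0},{"delta_pos":[0,0,0],"yaw":0}]'
python3 -m handwheel '[{"delta_pos":[0,0,0],"yaw":0},{"delta_pos":[0,0,0],"yaw":0},{"delta_pos":[0,0,0],"yaw":0},{"delta_pos":[0,0,0],"yaw":0},{"delta_pos":[0,0,0],"yaw":0},{"delta_pos":[0,0,0],"yaw":0},{"delta_pos":[0,0,0],"yaw":0}]' -1
```

```text
clock: 14.87
eef_pos: [635.4, -11.8, 17.7]
tool_rot: [-3.141, -0.0, 3.14]
force: [-0.2, 0.1, 0.7]
width: 85.6
gripper_force: 0.0
clock: 15.45
eef_pos: [636.8, -10.0, 19.1]
tool_rot: [3.141, 0.003, -3.141]
force: [-0.7, 1.6, 5.6]
width: 52.6
gripper_force: 65.0
```

```bash
python3 -m handwheel '[{"delta_pos":[0,0,2],"yaw":0},{"delta_pos":[0,0,3.5],"yaw":0},{"delta_pos":[0,0,3.5],"yaw":0},{"delta_pos":[0,0,2.6],"yaw":0},{"delta_pos":[-0.75,1.9,0],"yaw":-0.118},{"delta_pos":[-0.75,1.9,0],"yaw":-0.118},{"delta_pos":[-0.75,1.9,0],"yaw":-0.118},{"delta_pos":[-0.75,1.9,0],"yaw":-0.118},{"delta_pos":[-0.75,1.9,0],"yaw":-0.118},{"delta_pos":[-0.75,1.9,0],"yaw":-0.118}]'
python3 -m handwheel '[{"delta_pos":[-0.75,1.9,0],"yaw":-0.118},{"delta_pos":[-0.75,1.9,0],"yaw":-0.118},{"delta_pos":[-0.75,1.9,0],"yaw":-0.118},{"delta_pos":[-0.75,1.9,0],"yaw":-0.118},{"delta_pos":[-0.75,1.9,0],"yaw":-0.118},{"delta_pos":[-0.75,1.9,0],"yaw":-0.118},{"delta_pos":[-0.75,1.9,0],"yaw":-0.118},{"delta_pos":[-0.75,1.9,0],"yaw":-0.118},{"delta_pos":[0,0,0],"yaw":0},{"delta_pos":[0,0,0],"yaw":0}]'
```

```text
clock: 16.28
eef_pos: [590.0, 104.5, 133.7]
tool_rot: [3.141, -0.0, 2.428]
force: [-0.5, 1.0, -1.1]
width: 52.5
gripper_force: 64.0
clock: 17.12
eef_pos: [529.6, 257.5, 133.3]
tool_rot: [-3.141, -0.0, 1.495]
force: [0.5, 0.3, -2.2]
width: 52.8
gripper_force: 64.1
```

```bash
python3 -m handwheel '[{"delta_pos":[0.3,-0.2,-1],"yaw":-0.004},{"delta_pos":[0,0,-3],"yaw":0},{"delta_pos":[0,0,-2],"yaw":0},{"delta_pos":[0,0,-1],"yaw":0},{"delta_pos":[0,0,0],"yaw":0},{"delta_pos":[0,0,0],"yaw":0}]'
python3 - <<'E'
from h import *
t=get_image("top"); hsv=cv2.cvtColor(t["color"],cv2.COLOR_RGB2HSV)
T=cloud(t); m=np.zeros(hsv.shape[:2],bool); m[190:275,185:285]=1
b=m&(hsv[...,1]>100)&(hsv[...,0]>100)&(hsv[...,0]<130); r,c=np.nonzero(b); print(b.sum(),c.min(),c.max(),r.min(),r.max())
save(t,"t4.png",(180,180,290,280),5)
E
```

```text
clock: 17.62
eef_pos: [534.2, 252.2, 63.2]
tool_rot: [-3.141, 0.001, 1.484]
force: [-0.1, -0.2, -1.8]
width: 52.6
gripper_force: 64.0
548 206 249 200 252
```

View pics/t4.png

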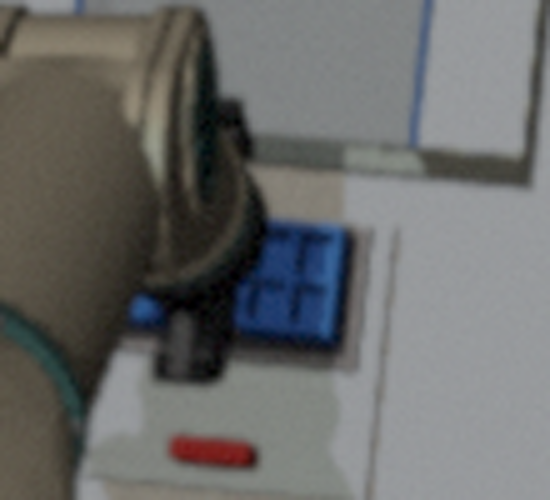

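Top crop: the rack is aligned above the pocket. Its right end is at crop (352,285) and the pocket wall's right side is near (365,300). I check the offset in numbers.

```bash
python3 - <<'E'
from h import *
t=get_image("top"); hsv=cv2.cvtColor(t["color"],cv2.COLOR_RGB2HSV)
m=np.zeros(hsv.shape[:2],bool); m[215:255,229:260]=1
b=comp(m&(hsv[...,1]>100)&(hsv[...,0]>100)&(hsv[...,0]<130)); b[:,:231]=0; edges(t,b,(84,44,84,84),4); print(status.read_state()["eef_pos"])
E
```

```text
top [555.1 216.1  84. ] slope 0.119
bottom [502.2 219.6  44. ] slope 0.071
left [526.5 238.2  84. ] slope 0.035
right [527.  194.7  84. ] slope -0.105
[534.96836355 253.16171716  64.4035424 ]
```

```bash
python3 -m handwheel '[{"delta_pos":[0.05,0.16,-0.4],"yaw":0.004},{"delta_pos":[0,0,-0.4],"yaw":0},{"delta_pos":[0,0,-0.4],"yaw":0},{"delta_pos":[0,0,0],"yaw":0}]'
python3 -m handwheel '[{"delta_pos":[0,0,-0.3],"yaw":0},{"delta_pos":[0,0,0],"yaw":0}]'
```

```text
clock: 18.05
eef_pos: [533.6, 255.2, 50.7]
tool_rot: [-3.141, 0.0, 1.49]
force: [-0.3, -0.9, -1.8]
width: 52.8
gripper_force: 64.0
clock: 18.22
eef_pos: [533.9, 255.1, 47.9]
tool_rot: [-3.141, 0.0, 1.49]
force: [-0.2, -0.1, -1.8]
width: 52.8
gripper_force: 64.0
```

```bash
python3 -m handwheel '[{"delta_pos":[0,0,-0.2],"yaw":0},{"delta_pos":[0,0,-0.1],"yaw":0},{"delta_pos":[0,0,0],"yaw":0}]'
python3 -m handwheel '[{"delta_pos":[0,0,-0.1],"yaw":0},{"delta_pos":[0,0,0],"yaw":0}]'
```

```text
clock: 18.47
eef_pos: [534.2, 255.1, 45.2]
tool_rot: [-3.142, 0.0, 1.49]
force: [0.0, 0.4, -2.5]
width: 53.0
gripper_force: 64.1
clock: 18.63
eef_pos: [534.6, 255.1, 45.0]
tool_rot: [3.141, -0.001, 1.49]
force: [-2.0, -1.1, 3.8]
width: 52.5
gripper_force: 64.6
```

```bash
python3 -m handwheel '[{"delta_pos":[0,0,0],"yaw":0},{"delta_pos":[0,0,0],"yaw":0},{"delta_pos":[0,0,0],"yaw":0},{"delta_pos":[0,0,0],"yaw":0},{"delta_pos":[0,0,0.5],"yaw":0},{"delta_pos":[0,0,2],"yaw":0},{"delta_pos":[0,0,4],"yaw":0},{"delta_pos":[0,0,4],"yaw":0},{"delta_pos":[0,0,3],"yaw":0},{"delta_pos":[0,0,0],"yaw":0}]' 1
python3 -m handwheel '[{"delta_pos":[-1,-2.5,0],"yaw":0.12},{"delta_pos":[-1,-2.5,0],"yaw":0.12},{"delta_pos":[-1,-2.5,0],"yaw":0.12},{"delta_pos":[-1,-2.5,0],"yaw":0.12},{"delta_pos":[-1,-2.5,0],"yaw":0.12},{"delta_pos":[-1,-2.5,0],"yaw":0.12},{"delta_pos":[-1,-2.5,0],"yaw":0.12},{"delta_pos":[-1,-2.5,0],"yaw":0.12},{"delta_pos":[-0.7,0,0],"yaw":0.12},{"delta_pos":[0,0,0],"yaw":0}]'
python3 - <<'E'
from h import *
t=get_image("top"); T=cloud(t); save(t,"t5.png",(160,170,300,290),5)
hsv=cv2.cvtColor(t["color"],cv2.COLOR_RGB2HSV)
m=np.zeros(hsv.shape[:2],bool); m[205:262,190:270]=1
b=comp(m&(hsv[...,1]>100)&(hsv[...,0]>100)&(hsv[...,0]<130)); edges(t,b,(66,38,66,38))
P=T[b]; print(np.percentile(P[:,2],[5,50,90,97]))
E
```

```text
clock: 19.47
eef_pos: [538.3, 256.0, 186.0]
tool_rot: [3.131, -0.006, 1.489]
force: [0.2, -0.5, -0.8]
width: 85.7
gripper_force: 0.0
clock: 20.3
eef_pos: [445.3, 53.4, 179.4]
tool_rot: [-3.141, -0.002, 2.569]
force: [-0.7, 1.1, -0.0]
width: 85.4
gripper_force: 0.0
top [560.2 254.4  66. ] slope 0.082
bottom [505.1 256.6  38. ] slope 0.083
left [528.8 310.5  66. ] slope -0.078
right [534.7 200.5  38. ] slope -0.083
[nan nan nan nan]
```

View pics/t5.png

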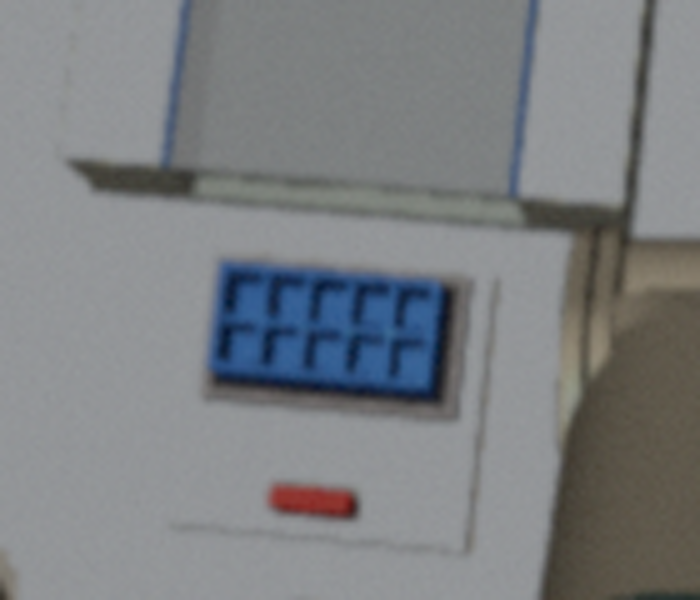

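Top crop: the rack is seated in the pocket, wells up and parallel to the walls (crop (330,330)); its centre (532.7,255.5) matches the pocket. Now I push the tray in by the tab.

```bash
python3 -m handwheel '[{"delta_pos":[0.05,3.45,0],"yaw":0.123},{"delta_pos":[0.05,3.45,0],"yaw":0.123},{"delta_pos":[0.05,3.45,0],"yaw":0.123},{"delta_pos":[0.05,3.45,0],"yaw":0.123},{"delta_pos":[0,3.45,0],"yaw":0},{"delta_pos":[0,3.45,0],"yaw":0},{"delta_pos":[0,0,0],"yaw":0},{"delta_pos":[0,0,-2.5],"yaw":0},{"delta_pos":[0,0,-2.5],"yaw":0},{"delta_pos":[0,0,0],"yaw":0}]'
```

```text
clock: 21.18
eef_pos: [446.6, 262.2, 125.7]
tool_rot: [-3.138, -0.006, 3.061]
force: [-0.7, 0.5, -1.1]
width: 85.6
gripper_force: 0.0
```

```bash
python3 -m handwheel '[{"delta_pos":[0.1,-0.1,-2.5],"yaw":0},{"delta_pos":[0,0,-2.5],"yaw":0},{"delta_pos":[0,0,-2.5],"yaw":0},{"delta_pos":[0,0,-1.3],"yaw":0},{"delta_pos":[0,0,0],"yaw":0},{"delta_pos":[0,0,0],"yaw":0}]'
python3 -m handwheel '[{"delta_pos":[0,0,0],"yaw":0},{"delta_pos":[0,0,0],"yaw":0},{"delta_pos":[0,0,0],"yaw":0},{"delta_pos":[0,0,0],"yaw":0},{"delta_pos":[0,0,0],"yaw":0},{"delta_pos":[0,0,0],"yaw":0},{"delta_pos":[0,0,0],"yaw":0},{"delta_pos":[0,0,0],"yaw":0}]' -1
```

```text
clock: 21.68
eef_pos: [450.4, 261.6, 41.5]
tool_rot: [-3.141, -0.0, 3.061]
force: [0.0, -0.2, 0.9]
width: 85.3
gripper_force: 0.0
clock: 22.35
eef_pos: [450.8, 260.4, 42.7]
tool_rot: [-3.141, 0.001, 3.061]
force: [-0.8, -2.6, 9.0]
width: 38.3
gripper_force: 60.0
```

```bash
python3 -m handwheel '[{"delta_pos":[0.4,-0.03,0],"yaw":0},{"delta_pos":[0.8,-0.06,0],"yaw":0},{"delta_pos":[1.0,-0.08,0],"yaw":0},{"delta_pos":[1.0,-0.08,0],"yaw":0},{"delta_pos":[1.0,-0.08,0],"yaw":0},{"delta_pos":[1.0,-0.08,0],"yaw":0},{"delta_pos":[1.0,-0.08,0],"yaw":0},{"delta_pos":[1.0,-0.08,0],"yaw":0},{"delta_pos":[1.0,-0.08,0],"yaw":0},{"delta_pos":[1.0,-0.08,0],"yaw":0}]'
python3 -m handwheel '[{"delta_pos":[0.9,-0.07,0],"yaw":0},{"delta_pos":[0.7,-0.06,0],"yaw":0},{"delta_pos":[0.5,-0.04,0],"yaw":0},{"delta_pos":[0.3,-0.02,0],"yaw":0},{"delta_pos":[0,0,0],"yaw":0}]'
python3 -m handwheel '[{"delta_pos":[0.2,-0.02,0],"yaw":0},{"delta_pos":[0.2,-0.02,0],"yaw":0},{"delta_pos":[0,0,0],"yaw":0}]'
```

```text
clock: 23.18
eef_pos: [542.1, 253.2, 42.7]
tool_rot: [-3.141, -0.001, 3.062]
force: [-3.4, -1.9, 8.3]
width: 38.4
gripper_force: 59.9
clock: 23.6
eef_pos: [567.5, 251.2, 42.8]
tool_rot: [-3.141, 0.002, 3.061]
force: [0.0, -1.4, 5.4]
width: 38.5
gripper_force: 59.9
clock: 23.85
eef_pos: [569.9, 251.0, 42.7]
tool_rot: [-3.141, -0.001, 3.061]
force: [-2.2, -1.4, 7.8]
width: 38.6
gripper_force: 60.1
```

```bash
python3 -m handwheel '[{"delta_pos":[0.2,-0.02,0],"yaw":0},{"delta_pos":[0.2,-0.02,0],"yaw":0},{"delta_pos":[0,0,0],"yaw":0}]'
```

```text
clock: 24.1
eef_pos: [569.9, 251.0, 42.7]
tool_rot: [-3.14, -0.008, 3.062]
force: [-11.3, -1.1, 14.6]
width: 38.5
gripper_force: 60.9
```

At the inner stop. I release, retreat and check.

```bash
python3 -m handwheel '[{"delta_pos":[-0.3,0.02,0],"yaw":0},{"delta_pos":[0,0,0],"yaw":0},{"delta_pos":[0,0,0],"yaw":0},{"delta_pos":[0,0,0],"yaw":0},{"delta_pos":[0,0,0],"yaw":0},{"delta_pos":[0,0,2],"yaw":0},{"delta_pos":[0,0,4],"yaw":0},{"delta_pos":[0,0,4],"yaw":0},{"delta_pos":[0,0,4],"yaw":0},{"delta_pos":[0,0,0],"yaw":0}]' 1
python3 -m handwheel '[{"delta_pos":[-2,-3.5,0],"yaw":0},{"delta_pos":[-2,-3.5,0],"yaw":0},{"delta_pos":[-2,-3.5,0],"yaw":0},{"delta_pos":[-2,-3.5,0],"yaw":0},{"delta_pos":[-2,-3.5,0],"yaw":0},{"delta_pos":[-2,-3.5,0],"yaw":0},{"delta_pos":[0,0,0],"yaw":0},{"delta_pos":[0,0,0],"yaw":0},{"delta_pos":[0,0,0],"yaw":0}]'
python3 - <<'E'
from h import *
t=get_image("top"); hsv=cv2.cvtColor(t["color"],cv2.COLOR_RGB2HSV); save(t,"t6.png",(130,70,510,320),2)
m=np.zeros(hsv.shape[:2],bool); m[205:262,190:270]=1
r=comp(m&(hsv[...,1]>120)&((hsv[...,0]<10)|(hsv[...,0]>170))); edges(t,r,(60,26,60,60),2)
E
```

```text
clock: 24.93
eef_pos: [576.4, 253.3, 189.6]
tool_rot: [3.134, 0.013, 3.061]
force: [1.4, 0.4, 0.1]
width: 85.4
gripper_force: 0.0
clock: 25.68
eef_pos: [452.1, 41.6, 181.5]
tool_rot: [3.141, 0.002, 3.061]
force: [0.5, 0.3, 0.1]
width: 85.7
gripper_force: 0.0
top [571.6 250.8  60. ] slope 0.061
bottom [565.5 255.6  26. ] slope 0.029
left [564.  269.1  60. ] slope 1.038
right [564.3 230.7  60. ] slope 0.035
```

View pics/t6.png

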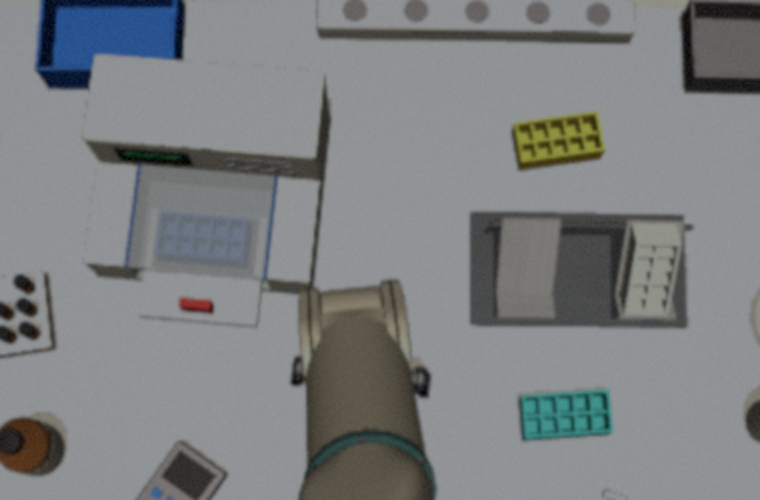

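Top crop: the tray is in, with the rack under the clear roof at crop (205,237) and the tab at (196,305). The white rack is untouched at (650,270), and the arm is clear of everything.

```bash
python3 -c "
from cell import ctrl
print(ctrl.finish_job())"
```

```text
the job is handed in; nothing more can be done
None
```

The job is handed in at about 26 s: the blue rack lies wells up in the pocket, let go of, and the tray is pushed in to its stop; the white rack looked untouched in the last picture, and the hand-in call returned no verdict.

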